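Shut the cutter case and slide it home

ROBOT

A 7-joint arm with a two-finger parallel gripper is mounted at the origin on a cart in front of the work surface, level with it; the furniture and walls round the work are solid. World frame = base frame: x ahead of the robot, y to its left, z up, the work surface at z = 0. Lengths are in m, angles in rad, forces in N, time in s.
With the tool pointing down it reaches from about 0.425 to 0.925 m from the base axis. Payload 6.8 kg.
Tool frame: the origin (TCP) lies on the centre line of the jaws, within the pads' length; the fingertips stand bot.tip_reach ahead of it and the grasp point (between the pads) lies 3 mm ahead of it (bot.tip_reach is the distance from the TCP to the fingertips, in m); z points along the fingers, y is the line along which they close (so a half turn about z gives the same grasp; the last joint's range is limited). The gripper opens to 85 mm and grips with 20 to 120 N. Pads are 22 mm wide; open, the fingers measure 114 mm over their backs; the gripper's body (76 mm by 85 mm) begins 54 mm behind the grasp point. The pads swing forward as they close: fully open they stand 13 mm farther back than shut.
Start: joints at [1.112, 0.477, 0.022, 1.555, -0.011, 1.109, -0.083], TCP at [0.232, -0.634, 0.253] pointing down, gripper open.
Joint ranges: [-2.96, 2.96], [-0.34, 2.1], [-1.41, 1.46], [0.24, 2.44], [-1.37, 4.51], [0.17, 1.92], [-2.96, 2.96]. Speed limits (rad/s): [2.39, 2.39, 3.14, 3.14, 3.14, 3.14, 3.14].

INTERFACE

Orientations are given as a unit quaternion [w, x, y, z].
In Python, from station import bot gives the robot as it stands.
- The arm moves only by the tool jog_arm, never from a script. Its argument "deltas" is a list of rows, each a list of 7 numbers: the shift along the world's x, y, z in m, then the turn, a rotation vector about the world's x, y, z in rad, then the opening, from 0 (shut) to 1 (fully open). In form: [[x, y, z, rx, ry, rz, grip], ...]. A call has 1 to 10 rows; each row shifts and turns the commanded pose from where the row before left it; what a row does not reach is not made up. A row lasts 1/10 s, in which the tool goes at most 50 mm and 8.59 degrees, less where a joint would pass 70% of its speed; a pose out of reach is approached as far as the arm can. A call with a gripper value outside its range is refused whole. The fingers move at their own pace and stop on an object; "newtons" is the grip in N (left out, the last holds). Time passes only in rows, so rows that do not move let the fingers close. It gives the time, the measured TCP pose, the force, the opening and the grip force at its end, in the units of the state.
- bot.get_obs(): the state, without advancing time (a new reading comes with each control period).
- bot.read_camera(name): name is "scene" or "top"; returns a dict with "img" (480x640x3 uint8, red, green, blue), "K" (3x3 intrinsics, pixels), "dist_coeffs" ([k1, k2, p1, p2, k3] as OpenCV has them; the pictures are not rectified), "eye" and "attitude" of the camera in the world. Camera axes: x right, y down, z forward; pixel columns grow to the right and rows downward; lengths in m; the calibration is good to about 2 mm. A picture is of the moment at which its call begins. There is no depth.
- bot.hand_in(): hands the job in; it is judged then, once.
The state is a dict: "t": time; "q": joint angles; "joint_vel": joint speeds; "joint_torque": joint torques, N m; "eef_pos": TCP position; "tool_rot": TCP orientation; "contact_force": force on the tool from outside, world axes, zero at the start; "torque": the same for the moment, N m; "gripper_width": opening from 0.0 (shut) to 1.0 (fully open); "grasp_force": force on a finger pad.
Only numpy, scipy, OpenCV 4.12 (cv2) and the standard library are available. Lean on these libraries where they do the work, as an engineer would, in place of code of your own. Each camera call takes 0.05 s, during which the arm holds its last target. There are 200 camera calls.

TASK

Put the cutter case away without picking it up: push its open lid fully shut with the fingertips, and then, with the lid shut, push the case along the desk into the wooden bay in front of it until its back is up against the bay's back stop. Only push: do not grasp, lift or tip the case, and leave the battery, the USB stick and the glue bottle where they stand.

Things in the scene. Friction and masses are not known exactly. Their poses are not given: they have to be found in the camera images.
- cutter_case: loose black plastic case, about 0.5 kg, standing open. Origin: centre of its underside; x points from its front to its hinge side (towards the bay), z up. Shut, it is 62 mm in x (front face at -30 mm, back at +32 mm), 116 mm in y, 33 mm high: tray z = 0 to 20 mm, lid z = 21 to 33 mm. A lid tab, 24 mm long in y, stands 6 mm out of the front at z = 21 to 24 mm.
- cutter_case_lid (a joint): angle of the case's lid: 0 is shut; it grows as the lid swings up and back. It starts open at 1.75 to 2.0 (leaning back past upright towards the bay, free edge about 80 mm above the desk). Friction hinge: about 1 N at the free edge moves it and it stays where it is left, so it must be pushed all the way down.
- lid_edge (a point): middle of the lid's free edge, 64 mm out from the hinge axis and half-way through the lid's 12 mm thickness; with the lid shut it is at the front of the case, 27 mm above the desk
- lid_hinge (a point): middle of the lid's hinge axis, which is parallel to the case's y: 34 mm behind the case's centre (x = 34 mm) and 21 mm above its underside. Shut, the lid reaches 12 mm above the axis; its outer face is its top
- case_bay: plywood bay fixed to the desk, U-shaped, open at top and front. Origin: on the desk, mid-width; x points from mouth to back stop. Walls 26 mm high. Front face of the stop at x = 34 mm: the case is home with its origin at x = 2 mm. Rails x = 0 to 34 mm, inner faces y = +-61 mm; mouth flares to +-75 mm at x = -31 mm. The case starts 100 to 140 mm short, in line within 10 mm and 0.12 rad.
- battery_block: loose bystander: small block battery, 26 x 50 x 17 mm, lying left of the bay; origin at the centre of its underside
- usb: loose bystander: dark USB stick, 18 x 56 x 9 mm, lying to the right of the case; origin at the centre of its underside
- glue: loose bystander: upright glue bottle with a pointed cap, 28 mm across, 94 mm high, standing right of the bay; origin at the centre of its underside
Things that resemble listed ones, but are neither listed nor needed, are in the scene too. What is shaped like the cutter_case but blue is not meant.

How it is judged:
By the outcome, as a careful person would: the job done as asked, in the order asked, and still so for the second after the job is handed in, with the robot touching nothing.
It also fails if it takes over 64 s, if anything falls off the work surface, if the arm or the gripper's body presses on something with over 40 N, if the wrist force passes 120 N, or if a joint passes its speed limit or range.

## Working session

There is one attempt and no reset: what is moved stays moved. The work goes in short steps, Python scripts to look and compute and a tool call to move; the robot and the scene stay as the last step left them, time stands still between calls to the robot, and variables do not carry over. Pictures are saved under pics/ and viewed, at most 10 in all, crops included, and the job is handed in when it is done.

Besides the shell and the picture viewer there is one more tool, called after "Call:" as name(argument=value, ...), one argument or row to a line, values as JSON. jog_arm: Moves the arm, as the interface text tells. Its arguments: {"type":"object","properties":{"deltas":{"type":"array"},"newtons":{"type":"number"}},"required":["deltas"]}

```bash
mkdir -p pics; ls; cat > h.py <<'E'
import numpy as np,cv2,pickle
from station import bot
from scipy.spatial.transform import Rotation as R
def snap(n,f):
    c=bot.read_camera(n); cv2.imwrite(f'pics/{f}.png',c['img'][:,:,::-1]); pickle.dump(c,open(f'pics/{f}.pkl','wb')); return c
def load(f): return pickle.load(open(f'pics/{f}.pkl','rb'))
def Rm(c):
    a=np.array(c['attitude'])
    return a if a.shape==(3,3) else R.from_quat(a,scalar_first=True).as_matrix()
def ray(c,uv):
    p=cv2.undistortPoints(np.array(uv,float).reshape(-1,1,2),np.array(c['K']),np.array(c['dist_coeffs'])).reshape(-1,2)
    return np.c_[p,np.ones(len(p))]@Rm(c).T
def onz(c,uv,z):
    d=ray(c,uv);e=np.array(c['eye']);return e+d*((z-e[2])/d[:,2])[:,None]
def proj(c,P):
    r=Rm(c);P=np.array(P,float).reshape(-1,3)
    return cv2.projectPoints(P,cv2.Rodrigues(r.T)[0],-r.T@np.array(c['eye']),np.array(c['K']),np.array(c['dist_coeffs']))[0].reshape(-1,2)
E
python3 - <<'E'
from h import *
for n in('scene','top'):
    c=snap(n,n+'0'); print(n,c['eye'],c['attitude'],c['K'])
print(bot.tip_reach,bot.get_obs())
E
```

```text
pics
scene [ 0.13608227 -0.5482174   0.39963243] [-0.52253804  0.80307612 -0.23450961  0.1644019 ] [[468.81480905   0.         322.87960795]
 [  0.         468.81480905 239.80086021]
 [  0.           0.           1.        ]]
top [0.49955271 0.09879826 0.94470037] [ 0.03583725 -0.6975256   0.71448796 -0.0409961 ] [[555.81969307   0.         316.10806013]
 [  0.         555.81969307 244.70567706]
 [  0.           0.           1.        ]]
0.022 {'t': 0.1, 'q': array([ 1.11191259,  0.47773197,  0.02232285,  1.55631987, -0.01150557,
        1.1093086 , -0.08308571]), 'joint_vel': array([-2.42445066e-04, -1.03272303e-03,  3.71209273e-04, -2.11011358e-03,
       -6.55700763e-05,  2.05399181e-03,  1.18828305e-03]), 'joint_torque': array([ 3.89481371e-03, -5.97762179e+01,  1.61330145e+00, -2.81956404e+01,
        1.27690419e-02,  5.01106493e-03,  2.76873078e-05]), 'eef_pos': array([ 0.2317919 , -0.63343633,  0.2524266 ]), 'tool_rot': array([-7.96583505e-04,  9.84653563e-01,  1.74518447e-01, -1.94651410e-04]), 'contact_force': array([-0.25591066,  0.39609363, -0.60294625]), 'torque': array([ 0.00390959, -0.01735647,  0.0225647 ]), 'grasp_force': 0.0, 'gripper_width': 1.0004716743415596}
```

View pics/scene0.png

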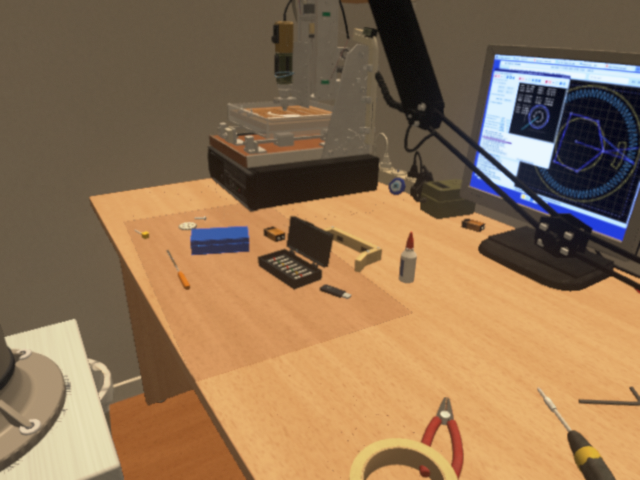

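View pics/top0.png

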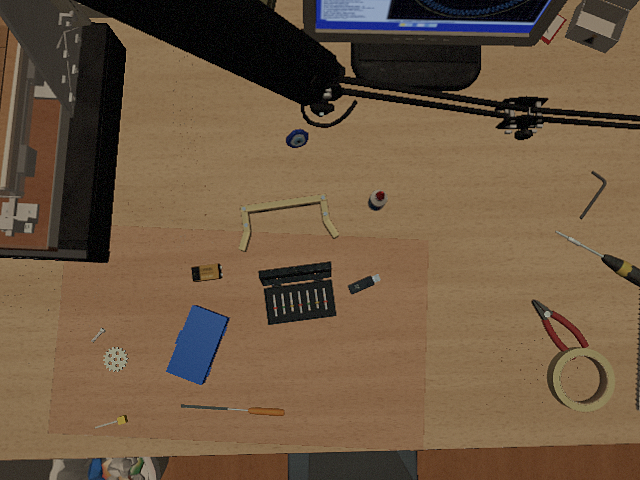

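The scene picture shows the open black case at scene (292,255) / top (298,298), the bay at top (288,220), battery (206,272), USB (364,284) and glue (378,200). Could be mistaken for the case: the blue case at top (198,345), which is excluded, and the USB stick, which is too small. I choose the black one at (298,298). A dark boom crosses overhead, so I'll check its height too.

```bash
python3 - <<'E'
from h import *
t=load('top0');s=load('scene0')
a=cv2.resize(t['img'][180:340,180:400],None,fx=3.6,fy=3.6,interpolation=2)[:,:,::-1]
b=cv2.resize(s['img'][200:310,240:430],None,fx=4.2,fy=4.2,interpolation=2)[:,:,::-1]
cv2.imwrite('pics/ca.png',a);cv2.imwrite('pics/cb.png',b)
# boom knob triangulation
def tri(u,v):
    d1=ray(t,[u])[0];d2=ray(s,[v])[0];e1,e2=map(np.array,(t['eye'],s['eye']))
    k=np.linalg.lstsq(np.c_[d1,-d2],e2-e1,rcond=None)[0];p,q=e1+k[0]*d1,e2+k[1]*d2;return (p+q)/2,np.linalg.norm(p-q)
print(tri((325,92),(428,115)))
g=t['img'].astype(int).max(2)
m=(g<75).astype('uint8');m[:180]=0;m[340:]=0;m[:,:240]=0;m[:,345:]=0
m=cv2.morphologyEx(m,cv2.MORPH_CLOSE,np.ones((5,5)))
for c in cv2.findContours(m,0,2)[0]:
    if cv2.contourArea(c)>100: print(cv2.contourArea(c),cv2.approxPolyDP(c,3,True)[:,0].tolist())
h=cv2.cvtColor(t['img'],cv2.COLOR_RGB2HSV); print(h[205,285],h[205,260],h[235,330])
E
```

```text
(array([0.77004073, 0.07352768, 0.27172777]), np.float64(0.010773075264309916))
3685.0 [[329, 261], [258, 272], [264, 286], [268, 324], [335, 315]]
[ 21 101 144] [ 22  93 142] [ 13 135 102]
```

View pics/ca.png

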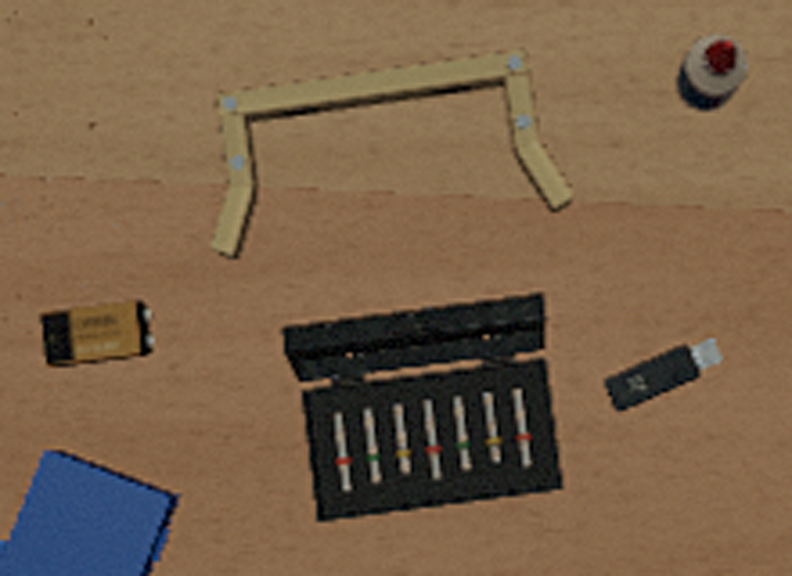

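View pics/cb.png

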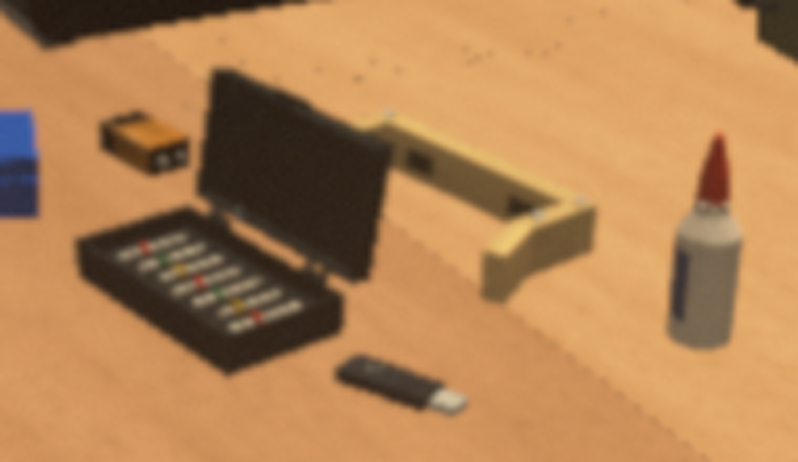

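The crops confirm the black case: tray corners at top-crop (303,390), (545,360), (562,488), (320,520). The bay's stop front edge runs from (250,117) to (505,83). The lid leans back, with its free edge at (283,328)-(543,295).

```bash
python3 - <<'E'
from h import *
t=load('top0');s=load('scene0')
A=lambda p:np.array(p,float)/3.6+[180,180]-0.36
tr=onz(t,A([(303,390),(545,360),(562,488),(320,520)]),.02); print('tray BL BR FR FL\n',tr.round(4))
print('len',np.linalg.norm(tr[0]-tr[1]),np.linalg.norm(tr[3]-tr[2]),np.linalg.norm(tr[0]-tr[3]),np.linalg.norm(tr[1]-tr[2]))
c=tr.mean(0); yw=np.arctan2(*( (tr[0]+tr[1]-tr[2]-tr[3])[[1,0]])); 
l=(tr[0]+tr[3]-tr[1]-tr[2]); print('centre',c,'yaw x',yw,'yaw y',np.arctan2(-l[0],l[1]))
b=onz(t,A([(250,117),(505,83),(222,100),(523,50),(255,180),(517,150),(240,258),(551,209)]),.026)
print('bay stopL stopR backL backR  flarejoint L R, mouth tips L R\n',b.round(4), 'inner w',np.linalg.norm(b[0]-b[1]),np.linalg.norm(b[4]-b[5]),np.linalg.norm(b[6]-b[7]))
l=b[0]-b[1]; y=np.arctan2(-l[0],l[1]); print('bay yaw',y,'stop mid',(b[0]+b[1])/2,'origin',(b[0]+b[1])/2-.034*np.array([np.cos(y),np.sin(y),0]))
# lid: triangulate free edge corners
def tri(u,v):
    d1=ray(t,[u])[0];d2=ray(s,[v])[0];e1,e2=map(np.array,(t['eye'],s['eye']))
    k=np.linalg.lstsq(np.c_[d1,-d2],e2-e1,rcond=None)[0];p,q=e1+k[0]*d1,e2+k[1]*d2;return ((p+q)/2).round(4),np.linalg.norm(p-q).round(4)
B=lambda p:np.array(p,float)/4.2+[240,200]-.4
print('lid L',tri(A((290,350)),B((213,75)))); print('lid R',tri(A((543,318)),B((393,150))))
print('usb',onz(t,A([(607,382),(715,345)]),.009),'batt',onz(t,A([(45,340),(150,325)]),.017),'glue',onz(t,A([(720,55)]),.09))
E
```

```text
tray BL BR FR FL
 [[0.5303 0.1793 0.02  ]
 [0.5414 0.0674 0.02  ]
 [0.4826 0.0612 0.02  ]
 [0.4707 0.1724 0.02  ]]
len 0.11242108610564067 0.11177362589515484 0.059936164517101896 0.059159996093937954
centre [0.50623972 0.12008617 0.02      ] yaw x 0.11042561993331086 yaw y 0.10256362709175446
bay stopL stopR backL backR  flarejoint L R, mouth tips L R
 [[0.6572 0.2016 0.026 ]
 [0.6704 0.0828 0.026 ]
 [0.6655 0.2145 0.026 ]
 [0.6858 0.074  0.026 ]
 [0.6276 0.1996 0.026 ]
 [0.6388 0.078  0.026 ]
 [0.5915 0.2069 0.026 ]
 [0.6108 0.063  0.026 ]] inner w 0.11958274426597221 0.1221511544217619 0.14527683936673844
bay yaw 0.11108227684177922 stop mid [0.66379437 0.1421731  0.026     ] origin [0.63000393 0.13840407 0.026     ]
lid L (array([0.546 , 0.1791, 0.0814]), np.float64(0.0009))
lid R (array([0.5614, 0.0668, 0.0819]), np.float64(0.0112))
usb [[ 0.53093611  0.03839673  0.009     ]
 [ 0.546982   -0.01268044  0.009     ]] batt [[0.55633672 0.29870737 0.017     ]
 [0.5621375  0.25004748 0.017     ]] glue [[ 0.66869061 -0.00980389  0.09      ]]
```

Call:
jog_arm(
  deltas=[
    [0.01, 0.02, 0, 0, 0, -0.012, 0.7],
    [0.018, 0.036, 0, 0, 0, -0.012, 0.7],
    [0.018, 0.036, 0, 0, 0, -0.012, 0.7],
    [0.018, 0.036, 0, 0, 0, -0.012, 0.7],
    [0.018, 0.036, 0, 0, 0, -0.012, 0.7],
    [0.018, 0.036, 0, 0, 0, -0.012, 0.7],
    [0.018, 0.036, 0, 0, 0, -0.012, 0.7],
    [0.018, 0.036, 0, 0, 0, -0.012, 0.7],
    [0.018, 0.036, 0, 0, 0, -0.012, 0.7],
    [0.018, 0.036, 0, 0, 0, -0.012, 0.7],
  ],
)

```text
t: 1.1
eef_pos: [0.4042, -0.2883, 0.2532]
tool_rot: [-0.0, 0.993, 0.115, -0.0]
contact_force: [0.4, -1.0, -0.2]
gripper_width: 0.701
grasp_force: 0.0
```

Call:
jog_arm(
  deltas=[
    [0.018, 0.036, 0, 0, 0, -0.012, 0.7],
    [0.018, 0.036, 0, 0, 0, -0.012, 0.7],
    [0.018, 0.036, 0, 0, 0, -0.012, 0.7],
    [0.018, 0.036, 0, 0, 0, -0.012, 0.7],
    [0.018, 0.036, 0, 0, 0, -0.012, 0.7],
    [0.018, 0.036, 0, 0, 0, -0.012, 0.7],
    [0.018, 0.036, 0, 0, 0, -0.012, 0.7],
    [0.018, 0.036, 0, 0, 0, -0.012, 0.7],
    [0.018, 0.036, 0, 0, 0, -0.012, 0.7],
    [0.009, 0.018, 0, 0, 0, -0.012, 0.7],
  ],
)

```text
t: 2.1
eef_pos: [0.5756, 0.0563, 0.253]
tool_rot: [-0.001, 0.998, 0.057, 0.0]
contact_force: [-0.1, -0.4, -0.1]
gripper_width: 0.695
grasp_force: 0.0
```

```bash
python3 - <<'E'
from h import *
o=bot.get_obs(); r=R.from_quat(o['tool_rot'],scalar_first=True).as_matrix()
print(bot.tip_reach,o['t'],o['eef_pos'],r.round(3),o['gripper_width'],o['contact_force'],o['q'].round(2))
E
```

```text
0.022 2.1 [0.57561166 0.05630542 0.25302931] [[ 0.993  0.114 -0.   ]
 [ 0.114 -0.993  0.002]
 [ 0.    -0.002 -1.   ]] 0.6945255866912944 [-0.08485865 -0.35367701 -0.05432247] [ 0.06  0.34 -0.34  1.77  0.13  1.05 -1.77]
```

Call:
jog_arm(
  deltas=[
    [0.012, 0.025, 0, 0, 0, 0, 0.7],
    [0.012, 0.025, 0, 0, 0, -0.005, 0.7],
    [0.01, 0.025, -0.01, 0, 0, 0, 0.7],
    [0, 0, -0.03, 0, 0, 0, 0.7],
    [0, 0, -0.03, 0, 0, 0, 0.7],
    [0, 0, -0.03, 0, 0, 0, 0.7],
    [0, 0, -0.025, 0, 0, 0, 0.7],
    [0, 0, -0.01, 0, 0, 0, 0.7],
    [0, 0, 0, 0, 0, 0, 0.7],
  ],
)

```text
t: 3.0
eef_pos: [0.6079, 0.1267, 0.1168]
tool_rot: [0.0, 0.999, 0.053, -0.002]
contact_force: [0.6, -0.2, 0.6]
gripper_width: 0.7
grasp_force: 0.0
```

```bash
python3 - <<'E'
from h import *
t=snap('top','top1');s=snap('scene','scene1')
a=cv2.resize(t['img'][180:340,220:360],None,fx=2.8,fy=2.8,interpolation=2)[:,:,::-1]
b=cv2.resize(s['img'][200:307,240:380],None,fx=2.8,fy=2.8,interpolation=2)[:,:,::-1]
im=np.zeros((450,790,3),'uint8');im[:a.shape[0],:a.shape[1]]=a;im[:b.shape[0],395:395+b.shape[1]]=b
cv2.imwrite('pics/c1.png',im);print(bot.get_obs()['eef_pos'])
E
```

```text
[0.6095954  0.12735025 0.11922481]
```

View pics/c1.png

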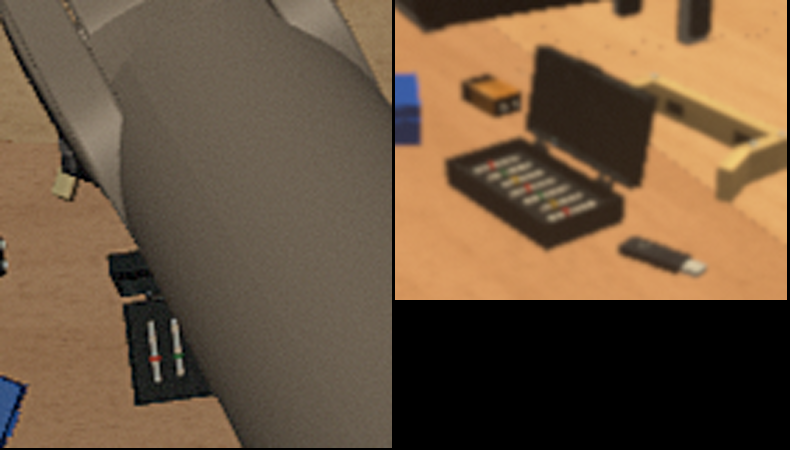

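The top view is blocked by the arm. The scene view shows both fingertips, at about (322,204) and (345,214), behind and above the lid. I'll use them to check the tip height.

```bash
python3 - <<'E'
from h import *
s=load('scene1'); e=np.array(s['eye'])
g=s['img'].max(2); m=(g<70).astype('uint8')
m[:190]=0;m[222:]=0;m[:,:310]=0;m[:,362:]=0
for c in cv2.findContours(m,0,2)[0]: print(cv2.boundingRect(c),c[c[:,0,1].argmax()].tolist())
for uv in [(322,204),(345,214)]:
    d=ray(s,[uv])[0]; print(e+d*(.603-e[0])/d[0])
o=bot.get_obs()['eef_pos']
for z in(.013,.018,.022): print(z,proj(s,[o+[-.01,.03,-z],o+[-.01,-.04,-z],o+[.01,-.04,-z]]).round(1).tolist())
E
```

```text
(310, 190, 52, 24) [[347, 213]]
[0.603      0.15630797 0.10525063]
[0.603      0.08160917 0.10899064]
0.013 [[320.2, 203.7], [341.5, 214.8], [350.5, 212.9]]
0.018 [[320.2, 206.1], [341.4, 217.4], [350.4, 215.4]]
0.022 [[320.1, 208.1], [341.3, 219.5], [350.3, 217.5]]
```

Tips sit about 12 mm ahead of the TCP at 0.7 opening. Next: go down behind the lid, then swing it over.

Call:
jog_arm(
  deltas=[
    [0, 0, -0.02, 0, 0, 0, 0.7],
    [0, 0, -0.02, 0, 0, 0, 0.7],
    [0, 0, -0.007, 0, 0, 0, 0.7],
    [-0.008, -0.001, 0, 0, 0, 0, 0.7],
    [-0.008, -0.001, 0, 0, 0, 0, 0.7],
    [-0.008, -0.001, 0, 0, 0, 0, 0.7],
    [-0.006, 0, 0.001, 0, 0, 0, 0.7],
    [-0.006, -0.001, 0.001, 0, 0, 0, 0.7],
    [-0.006, -0.001, 0.002, 0, 0, 0, 0.7],
    [-0.006, 0, 0.002, 0, 0, 0, 0.7],
  ],
)

```text
t: 4.1
eef_pos: [0.5608, 0.1219, 0.0777]
tool_rot: [0.0, 0.999, 0.053, 0.0]
contact_force: [1.2, -0.2, -1.7]
gripper_width: 0.7
grasp_force: 0.6
```

Call:
jog_arm(
  deltas=[
    [-0.006, -0.001, 0.002, 0, 0, 0, 0.7],
    [-0.006, -0.001, 0.001, 0, 0, 0, 0.7],
    [-0.006, 0, 0, 0, 0, 0, 0.7],
    [-0.006, -0.001, 0, 0, 0, 0, 0.7],
    [0, 0, 0, 0, 0, 0, 0.7],
  ],
)

```text
t: 4.6
eef_pos: [0.5357, 0.1189, 0.0801]
tool_rot: [0.0, 0.999, 0.053, -0.001]
contact_force: [0.1, -0.2, 0.7]
gripper_width: 0.701
grasp_force: 0.0
```

```bash
python3 - <<'E'
from h import *
s=snap('scene','scene2');print(bot.get_obs()['eef_pos'],bot.get_obs()['contact_force'])
cv2.imwrite('pics/c2.png',cv2.resize(s['img'][180:310,240:400],None,fx=4,fy=4,interpolation=2)[:,:,::-1])
E
```

```text
[0.53620348 0.11894034 0.08014248] [ 0.29152113  0.24101722 -0.01978346]
```

View pics/c2.png

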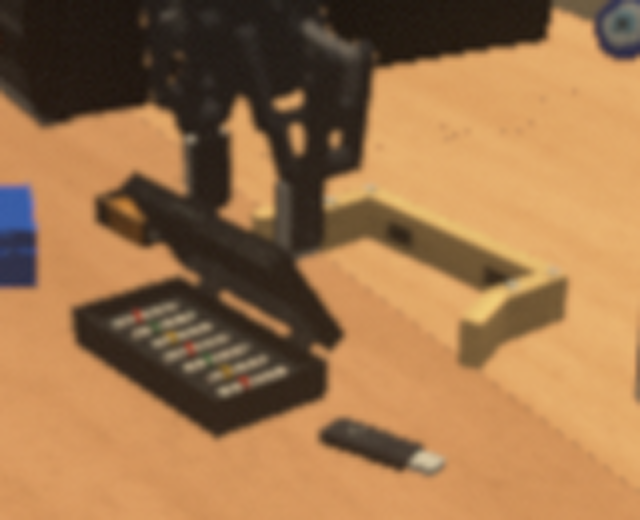

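The lid is over past upright and leaning forward. Both fingers are on its outer face and the tray looks unmoved (front corner at crop (218,432)). I'll continue along the arc.

Call:
jog_arm(
  deltas=[
    [-0.006, -0.001, 0, 0, 0, 0, 0.7],
    [-0.007, 0, -0.004, 0, 0, 0, 0.7],
    [-0.006, -0.001, -0.005, 0, 0, 0, 0.7],
    [-0.005, -0.001, -0.006, 0, 0, 0, 0.7],
    [-0.004, 0, -0.006, 0, 0, 0, 0.7],
    [-0.003, 0, -0.006, 0, 0, 0, 0.7],
    [-0.003, 0, -0.005, 0, 0, 0, 0.7],
    [0, 0, -0.003, 0, 0, 0, 0.7],
    [0, 0, 0, 0, 0, 0, 0.7],
  ],
)

```text
t: 5.55
eef_pos: [0.5038, 0.116, 0.0489]
tool_rot: [0.001, 0.999, 0.053, 0.001]
contact_force: [-12.5, -7.0, 48.0]
gripper_width: 0.698
grasp_force: 23.8
```

Call:
jog_arm(
  deltas=[
    [0, 0, 0.003, 0, 0, 0, 0.7],
    [0, 0, 0, 0, 0, 0, 0.7],
  ],
)

```text
t: 5.75
eef_pos: [0.5036, 0.1162, 0.0493]
tool_rot: [0.0, 0.999, 0.053, 0.001]
contact_force: [-3.5, -1.4, 19.7]
gripper_width: 0.697
grasp_force: 9.5
```

```bash
python3 - <<'E'
from h import *
s=snap('scene','scene3');print(bot.get_obs()['eef_pos'],bot.get_obs()['contact_force'])
cv2.imwrite('pics/c3.png',cv2.resize(s['img'][210:310,240:370],None,fx=6,fy=6,interpolation=2)[:,:,::-1])
E
```

```text
[0.50357811 0.11614978 0.04935555] [-3.65552479 -2.53506783 18.22138865]
```

View pics/c3.png

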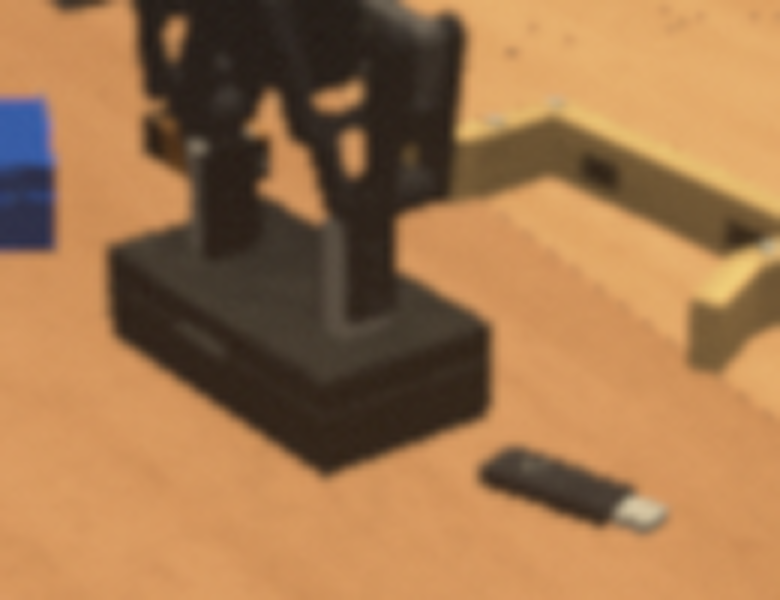

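The lid is shut flat: top at crop (110,245)-(490,330), with a uniform seam and the tab at (205,340). The contact height gives the tip at TCP minus 16 mm. I'll measure the case again, then lift and move round to the front.

Call:
jog_arm(
  deltas=[
    [0, 0, 0.01, 0, 0, 0, 0.7],
    [0, 0, 0.02, 0, 0, 0, 0.7],
    [-0.01, -0.001, 0.01, 0, 0, 0, 0.7],
    [-0.02, 0, 0, 0, 0, 0, 0.7],
    [-0.02, -0.001, 0, 0, 0, 0, 0.7],
    [-0.01, -0.001, 0, 0, 0, 0, 0.7],
    [0, 0, 0, 0, 0, 0, 0.7],
  ],
)

```text
t: 6.5
eef_pos: [0.4411, 0.1126, 0.088]
tool_rot: [0.0, 0.999, 0.053, -0.001]
contact_force: [0.6, 0.1, -0.0]
gripper_width: 0.702
grasp_force: 0.0
```

```bash
python3 - <<'E'
from h import *
s=load('scene3');B=lambda p:np.array(p,float)/6+[240,210]-.4
p=onz(s,B([(115,335),(325,475),(488,412)]),0); print('bottom FL FR BR',p.round(4),np.linalg.norm(p[0]-p[1]),np.linalg.norm(p[1]-p[2]))
q=onz(s,B([(108,247),(325,382),(490,328)]),.033); print('top',q.round(4),np.linalg.norm(q[0]-q[1]),np.linalg.norm(q[1]-q[2]))
for w in(p,q):
    l=w[0]-w[1];y=np.arctan2(-l[0],l[1]);print(y,(w[0]+w[1])/2+.030*np.array([np.cos(y),np.sin(y),0]))
print(bot.get_obs()['eef_pos'],bot.get_obs()['contact_force'])
E
```

```text
bottom FL FR BR [[0.4746 0.1744 0.    ]
 [0.4866 0.0633 0.    ]
 [0.5472 0.071  0.    ]] 0.11173023058229375 0.061147283686621846
top [[0.4714 0.1701 0.033 ]
 [0.4839 0.0583 0.033 ]
 [0.5419 0.0627 0.033 ]] 0.1124807173465705 0.05813632753818901
0.10740366765596455 [0.51039964 0.12207331 0.        ]
0.1113826716403421 [0.50746377 0.11750274 0.033     ]
[0.44113195 0.1126413  0.08802695] [ 0.55072481  0.14126621 -0.02015966]
```

Call:
jog_arm(
  deltas=[
    [0, 0, -0.02, 0, 0, 0, 0.7],
    [0, 0, -0.025, 0, 0, 0, 0.7],
    [0, 0, -0.012, 0, 0, 0, 0.7],
    [0, 0, -0.005, 0, 0, 0, 0.7],
    [0.01, 0.001, 0, 0, 0, 0, 0.7],
    [0.008, 0.001, 0, 0, 0, 0, 0.7],
    [0.005, 0.001, 0, 0, 0, 0, 0.7],
    [0.004, 0, 0, 0, 0, 0, 0.7],
    [0.004, 0.001, 0, 0, 0, 0, 0.7],
    [0.004, 0.001, 0, 0, 0, 0, 0.7],
  ],
)

```text
t: 7.5
eef_pos: [0.4763, 0.1173, 0.0265]
tool_rot: [0.001, 0.999, 0.053, -0.002]
contact_force: [-7.7, -1.1, 5.9]
gripper_width: 0.699
grasp_force: 3.5
```

Call:
jog_arm(
  deltas=[
    [0.006, 0.001, 0, 0, 0, 0, 0.7],
    [0.006, 0.001, 0, 0, 0, 0, 0.7],
    [0.006, 0.001, 0, 0, 0, 0, 0.7],
    [0.006, 0.001, 0, 0, 0, 0, 0.7],
    [0.006, 0, 0, 0, 0, 0, 0.7],
    [0.006, 0.001, 0, 0, 0, 0, 0.7],
    [0.006, 0.001, 0, 0, 0, 0, 0.7],
    [0.006, 0.001, 0, 0, 0, 0, 0.7],
  ],
)

```text
t: 8.3
eef_pos: [0.5253, 0.1248, 0.0264]
tool_rot: [0.0, 0.999, 0.053, -0.001]
contact_force: [-7.4, -1.4, 4.3]
gripper_width: 0.7
grasp_force: 3.2
```

```bash
python3 - <<'E'
from h import *
s=snap('scene','scene4');print(bot.get_obs()['eef_pos'],bot.get_obs()['contact_force'])
cv2.imwrite('pics/c4.png',cv2.resize(s['img'][200:310,250:410],None,fx=5,fy=5,interpolation=2)[:,:,::-1])
E
```

```text
[0.52691754 0.12517268 0.02658569] [ 0.10210308  0.33805522 -1.99032615]
```

View pics/c4.png

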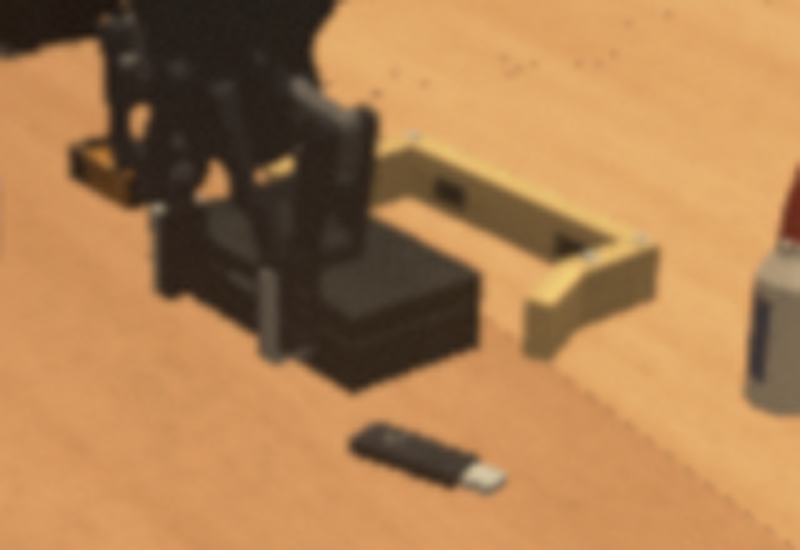

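The case slides squarely into line with the bay: right rear bottom corner at crop (478,345), bay right mouth at (535,355), lid still shut. I'll keep pushing.

Call:
jog_arm(
  deltas=[
    [0.006, 0.001, 0, 0, 0, 0, 0.7],
    [0.006, 0.001, 0, 0, 0, 0, 0.7],
    [0.006, 0.001, 0, 0, 0, 0, 0.7],
    [0.006, 0.001, 0, 0, 0, 0, 0.7],
    [0.006, 0.001, 0, 0, 0, 0, 0.7],
    [0.006, 0.001, 0, 0, 0, 0, 0.7],
    [0.006, 0, 0, 0, 0, 0, 0.7],
    [0.006, 0.001, 0, 0, 0, 0, 0.7],
  ],
)

```text
t: 9.15
eef_pos: [0.5744, 0.132, 0.0263]
tool_rot: [0.0, 0.999, 0.053, -0.0]
contact_force: [-6.1, -0.7, 2.9]
gripper_width: 0.7
grasp_force: 2.7
```

Call:
jog_arm(
  deltas=[
    [0.004, 0.001, 0, 0, 0, 0, 0.7],
    [0.003, 0, 0, 0, 0, 0, 0.7],
    [0.003, 0, 0, 0, 0, 0, 0.7],
  ],
)

```text
t: 9.45
eef_pos: [0.5839, 0.1334, 0.0263]
tool_rot: [-0.0, 0.999, 0.053, -0.0]
contact_force: [-5.5, 0.3, 2.8]
gripper_width: 0.7
grasp_force: 2.6
```

Call:
jog_arm(
  deltas=[
    [0.002, 0, 0, 0, 0, 0, 0.7],
    [0.002, 0, 0, 0, 0, 0, 0.7],
    [0.002, 0.001, 0, 0, 0, 0, 0.7],
  ],
)

```text
t: 9.75
eef_pos: [0.5898, 0.1337, 0.0263]
tool_rot: [0.0, 0.999, 0.053, -0.0]
contact_force: [-4.9, -1.5, 3.5]
gripper_width: 0.701
grasp_force: 2.7
```

Call:
jog_arm(
  deltas=[
    [0.002, 0, 0, 0, 0, 0, 0.7],
    [0.001, 0, 0, 0, 0, 0, 0.7],
  ],
)

```text
t: 9.95
eef_pos: [0.5932, 0.1341, 0.0263]
tool_rot: [0.0, 0.999, 0.053, 0.0]
contact_force: [-4.6, -0.8, 1.5]
gripper_width: 0.699
grasp_force: 2.3
```

Call:
jog_arm(
  deltas=[
    [0.001, 0, 0, 0, 0, 0, 0.7],
    [0.001, 0, 0, 0, 0, 0, 0.7],
  ],
)

```text
t: 10.15
eef_pos: [0.594, 0.1341, 0.0262]
tool_rot: [0.0, 0.999, 0.053, -0.001]
contact_force: [-9.7, -0.2, 6.5]
gripper_width: 0.699
grasp_force: 4.7
```

Call:
jog_arm(
  deltas=[
    [0.001, 0, 0, 0, 0, 0, 0.7],
    [0.001, 0, 0, 0, 0, 0, 0.7],
  ],
)

```text
t: 10.35
eef_pos: [0.5942, 0.1341, 0.0261]
tool_rot: [0.001, 0.999, 0.053, -0.003]
contact_force: [-14.1, -1.3, 11.7]
gripper_width: 0.704
grasp_force: 7.5
```

```bash
python3 - <<'E'
from h import *
s=snap('scene','scene5');print(bot.get_obs()['eef_pos'],bot.get_obs()['contact_force'])
cv2.imwrite('pics/c5.png',cv2.resize(s['img'][200:310,270:400],None,fx=5,fy=5,interpolation=2)[:,:,::-1])
E
```

```text
[0.59413924 0.1340269  0.0260968 ] [-11.78432184  -1.48452486   9.69901949]
```

View pics/c5.png

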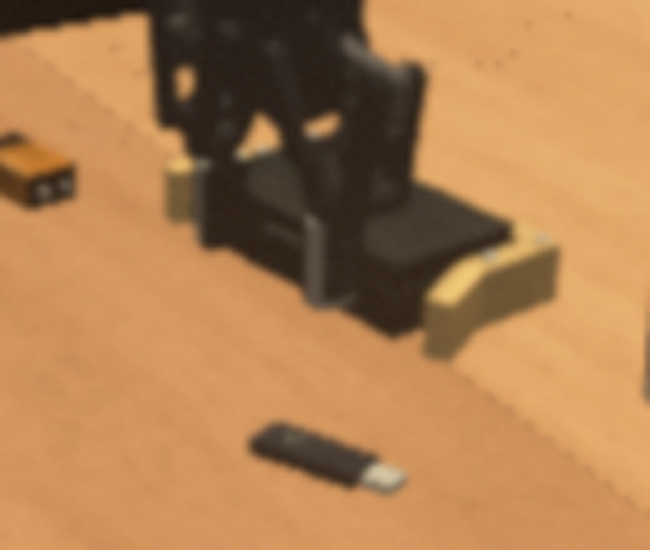

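The case is in the bay: front corner at crop (395,333), right rail at (430,355). The advance has stalled with force rising, so it is against the stop. I'll press slightly more to seat both corners, then back off.

Call:
jog_arm(
  deltas=[
    [0.001, 0, 0, 0, 0, 0, 0.7],
    [0.001, 0, 0, 0, 0, 0, 0.7],
    [0, 0, 0, 0, 0, 0, 0.7],
  ],
)

```text
t: 10.7
eef_pos: [0.5943, 0.134, 0.026]
tool_rot: [0.001, 0.999, 0.054, -0.004]
contact_force: [-18.4, -1.4, 14.3]
gripper_width: 0.699
grasp_force: 9.2
```

Call:
jog_arm(
  deltas=[
    [-0.004, 0, 0, 0, 0, 0, 0.7],
    [-0.008, -0.001, 0, 0, 0, 0, 0.7],
    [-0.015, -0.002, 0, 0, 0, 0, 0.7],
    [-0.015, -0.002, 0, 0, 0, 0, 0.7],
    [-0.01, -0.001, 0.01, 0, 0, 0, 0.7],
    [0, 0, 0.03, 0, 0, 0, 0.7],
    [0, 0, 0.04, 0, 0, 0, 0.7],
    [0, -0.03, 0.04, 0, 0, 0, 0.7],
    [0, -0.04, 0.03, 0, 0, 0, 0.7],
    [0, -0.04, 0, 0, 0, 0, 0.7],
  ],
)

```text
t: 11.7
eef_pos: [0.5508, 0.0178, 0.1823]
tool_rot: [-0.0, 0.999, 0.053, 0.006]
contact_force: [1.7, 0.3, 0.2]
gripper_width: 0.697
grasp_force: 0.0
```

Call:
jog_arm(
  deltas=[
    [0, -0.04, 0, 0, 0, 0, 0.7],
    [0, -0.04, 0, 0, 0, 0, 0.7],
    [0, -0.04, 0, 0, 0, 0, 0.7],
    [0, -0.04, 0, 0, 0, 0, 0.7],
    [0, -0.04, 0, 0, 0, 0, 0.7],
    [0, -0.04, 0, 0, 0, 0, 0.7],
    [0, -0.03, 0, 0, 0, 0, 0.7],
    [0, 0, 0, 0, 0, 0, 0.7],
  ],
)

```text
t: 12.5
eef_pos: [0.5464, -0.2585, 0.1774]
tool_rot: [0.002, 0.999, 0.049, 0.001]
contact_force: [-0.5, -0.4, -0.0]
gripper_width: 0.7
grasp_force: 0.0
```

```bash
python3 - <<'E'
from h import *
t=snap('top','top6');s=snap('scene','scene6');o=bot.get_obs();print(o['eef_pos'],o['contact_force'])
a=cv2.resize(t['img'][180:340,180:400],None,fx=3.6,fy=3.6,interpolation=2)[:,:,::-1]
cv2.imwrite('pics/c6.png',a)
d=cv2.absdiff(t['img'],load('top0')['img']).max(2)
for n,(u,v) in dict(batt=(206,272),usb=(364,284),glue=(378,200)).items(): print(n,np.percentile(d[v-12:v+12,u-16:u+16],95))
E
```

```text
[ 0.54733231 -0.25271297  0.17713296] [0.11259165 0.28833254 0.34346736]
batt 11.0
usb 8.649999999999977
glue 9.0
```

View pics/c6.png

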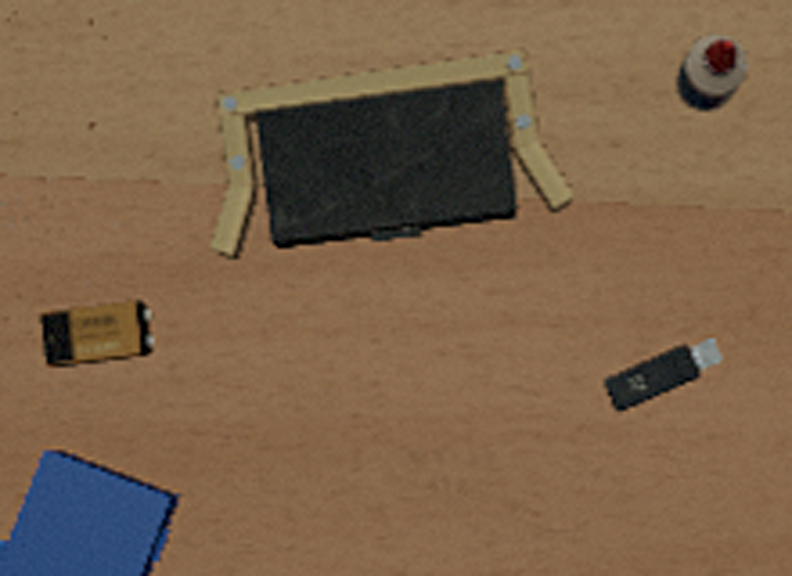

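The case is in the bay with its back along the stop, from (258,115) to (503,82). The lid is shut, and the battery, USB stick and glue bottle haven't moved (image differences are noise only). Handing in.

```bash
python3 -c "
from station import bot
print(bot.hand_in())"
```

```text
the job is handed in; nothing more can be done
None
```

I pushed the cutter case's lid shut, then pushed the case into the bay until its back was against the stop; the battery, USB stick and glue bottle did not move, and I handed the job in at about 12.6 s (no verdict came back).

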